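Take the blue tape roll off its spindle and hand it over

ROBOT

A 6-joint arm with a two-finger parallel gripper is mounted at the origin on a cart in front of the work surface, level with it; the furniture and walls round the work are solid. World frame = base frame: x ahead of the robot, y to its left, z up, the work surface at z = 0. Lengths are in m, angles in rad, forces in N, time in s.
With the tool pointing down it reaches from about 0.25 to 0.725 m from the base axis. Payload 4 kg.
Tool frame: the origin (TCP) lies between the finger pads; the fingertips stand 25 mm ahead of it and the grasp point (between the pads) lies 6 mm ahead of it; z points along the fingers, y is the line along which they close (so a half turn about z gives the same grasp; the last joint's range is limited). The gripper opens to 85 mm and grips with 20 to 120 N. Pads are 22 mm wide; open, the fingers measure 114 mm over their backs; the gripper's body (76 mm by 85 mm) begins 54 mm behind the grasp point. The pads swing forward as they close: fully open they stand 13 mm farther back than shut.
Start: joints at [-1.233, 0.241, 0.005, 1.335, 0, 1.571], TCP at [0.166, -0.472, 0.256] pointing down, gripper open.
Joint ranges: [-2.72, 2.72], [-1.05, 1.87], [-1.09, 1.28], [-1.99, 2.15], [-1.42, 1.44], [-3.14, 3.14]. Speed limits (rad/s): [2.79, 2.79, 3.14, 3.14, 3.14, 3.14].

INTERFACE

Orientations are given as a unit quaternion [x, y, z, w].
In Python, from workcell import bot gives the robot as it stands. The module is installed in compiled form; this text tells all that it offers.
- The arm moves only by the shell command python3 -m pendant 'ROWS'. ROWS is JSON, one flat list of numbers, 7 for each row, row after row: the shift along the tool's x, y, z normalised to -1 to 1, where 1 is 0.5 m, then the turn, a rotation vector about the tool's x, y, z normalised to -1 to 1, where 1 is 180 degrees, then the opening, from 0 (shut) to 1 (fully open). In form: [tx, ty, tz, ax, ay, az, fingers, tx, ty, tz, ax, ay, az, fingers, ...]. A call has exactly 10 rows; each row is the pose to reach, as a shift and turn from the pose commanded when the call began, along the tool's axes at that moment, turning the shorter way round; what a row does not reach only later rows make up. A row lasts 1/12 s, in which the tool goes at most 41.7 mm and 7.16 degrees, less where a joint would pass 70% of its speed; a pose out of reach is approached as far as the arm can. A call with a number of a shift or a turn outside -1 to 1 is refused whole. A call with a gripper value outside its range is refused whole. The fingers move at their own pace and stop on an object; the grip force is fixed at half the most. Time passes only in rows, so rows that repeat a pose let the fingers close, or fill a call up. It gives the time, the measured TCP pose, the force, the opening and the grip force at its end, in the units of the state.
- bot.get_obs(): the state, without advancing time (a new reading comes with each control period).
- bot.camera(name): name is "scene" or "side" or "wrist"; returns a dict with "pixels" (420x560x3 uint8, red, green, blue), "mtx" (3x3 intrinsics, pixels), "cam_to_world" (4x4, takes a point from camera to world coordinates); the wrist camera has in their place "hand_eye" (4x4, takes a point from camera to tool coordinates, whose origin is the TCP and whose axes are the flange's). Camera axes: x right, y up, looking along -z (the intrinsics and any distortion apply to the point x, -y, -z); pixel columns grow to the right and rows downward; lengths in m; the calibration is good to about 2 mm. A picture is of the moment at which its call begins: read the wrist's pose just before it. There is no depth.
- bot.job_done(): hands the job in; it is judged then, once.
The state is a dict: "clock": time; "joint_pos": joint angles; "joint_vel": joint speeds; "tau": joint torques, N m; "eef_pos": TCP position; "tool_rot": TCP orientation; "ft_force": force on the tool from outside, world axes, zero at the start; "ft_torque": the same for the moment, N m; "grip_width": finger opening in m; "grasp_force": force on a finger pad.
Only numpy, scipy, OpenCV 4.12 (cv2) and the standard library are available. Lean on these libraries where they do the work, as an engineer would, in place of code of your own. Each camera call takes 0.05 s, during which the arm holds its last target. There are 200 camera calls.

TASK

I need the blue label tape: on the two-roll tape stand, pull the metal keeper cap up off the spindle that carries the blue roll and stand it gently upright on the bare bench, then slide the blue roll straight up off its spindle. Bring it away from the stand and finish holding it out for me in the gripper, level and still, about 16 cm above the bench, without ever tipping it (the wound tape would telescope). Leave the yellow roll, its cap and everything else on the bench as they are.

Things in the scene. Friction and masses are not known exactly. Their poses are not given: they have to be found in the camera images.
- tape_stand: fixed stand: grey base plate 110 (x) by 270 mm (y), top 14 mm above the bench, two upright spindles 70 mm either side of its middle. Origin: middle of the underside; +y along the row to the left spindle; yawed up to 0.5 rad. A toothed tear-off post, 24 mm wide, 66 high, stands midway, 34 mm to -x. The bench to its right is bare (x 0.37-0.60, y -0.39 to -0.30)
- post_left (a point): point on the axis of the left (stand +y) spindle, level with the roll's underside, 40 mm above the bench. From it a white hub 22 mm across rises 28 mm, then a steel nose 12 mm across another 28 mm, to a tip 96 mm above the bench. A collar 37 mm across below it carries the roll, so there is room under the roll's rim
- post_right (a point): the same point on the right (stand -y) spindle
- blue_roll_center (a point): centre of the blue roll of label tape: 55 mm outside diameter, 25 mm high, 26 mm cardboard core hole (2 mm play all round on the hub), about 60 g, axis z upright. It lies flat on the collar of the left or the right spindle (it varies), its centre 52.5 mm above the bench, and turns freely there
- yellow_roll_center (a point): centre of the yellow roll, same make and size, on the other spindle; stays there
- keeper_left_center (a point): centre of the left spindle's keeper cap: knurled aluminium cylinder 34 mm across, 44 high, 50 g, closed on top, axis z upright. A 16 mm bore, 30 mm deep, from below fits loosely over the steel nose. It rests on the hub: underside 68 mm, centre 90 mm above the bench, 3 mm above the roll; free after lifting 28 mm
- keeper_right_center (a point): centre of the same cap on the right spindle
- keeper_left: the left keeper cap, origin at the centre of its underside
- keeper_right: the right keeper cap, origin at the centre of its underside
- blue_roll: the blue roll, origin at the centre of its underside
- yellow_roll: the yellow roll, origin at the centre of its underside
- stain_bottle: bystander: small white bottle with red cap, 30 mm across, 70 mm high, behind the stand; origin at its underside
- buffer: bystander: small white bottle with blue cap, 34 mm across, 88 mm high, behind the stand; origin at its underside
- timer: bystander: white bench timer 60x62x19 mm, behind the stand; origin at its underside
- beaker: bystander: white plastic beaker 45 mm across, 54 mm high, to the left in front; origin at its underside
- slide_pack: bystander: white box of slides 79x31x24 mm to the left of the stand; origin at its underside
- coverslip_box: bystander: light blue box 39x47x16 mm to the left of the stand; origin at its underside
- tube_0: bystander: sample tube with purple cap, 98 mm, standing in the blue rack to the left; origin at its foot
- tube_1: bystander: sample tube with red cap, in the same rack
- tube_5: bystander: sample tube with green cap, in the same rack

How it is judged:
By the outcome, as a careful person would: the job done as asked, in the order asked, and still so for the second after the job is handed in, while the arm keeps its last pose, push and grip.
It also fails if it takes over 58 s, if anything falls off the work surface, if the arm or the gripper's body presses on something with over 40 N, if the wrist force passes 120 N, or if a joint passes its speed limit or range.

## Working session

There is one attempt and no reset: what is moved stays moved. The work goes in short steps, Python scripts to look and compute and a shell command to move; the robot and the scene stay as the last step left them, time stands still between calls to the robot, and variables do not carry over. Pictures are saved under pics/ and viewed, at most 10 in all, crops included, and the job is handed in when it is done.

```bash
mkdir -p pics; python3 - <<'E'
from workcell import bot
import cv2,numpy as np
o=bot.get_obs();print(o['clock'],o['eef_pos'],o['tool_rot'],o['grip_width'])
for n in("scene","side"):
    c=bot.camera(n);cv2.imwrite(f"pics/{n}0.png",c["pixels"][:,:,::-1]);np.savez(f"pics/{n}0.npz",**{k:c[k] for k in("pixels","mtx","cam_to_world")})
    print(n,c.keys(),c["mtx"].round(1).tolist(),c["cam_to_world"].round(3).tolist())
E
```

```text
0.0 [ 0.16553147 -0.47121609  0.25540039] [ 9.85765200e-01  1.68124654e-01 -1.70930410e-04 -1.02090690e-03] 0.08518913348445449
scene dict_keys(['pixels', 'mtx', 'cam_to_world']) [[430.5, 0.0, 283.8], [0.0, 430.5, 202.7], [0.0, 0.0, 1.0]] [[-0.493, 0.637, -0.593, -0.007], [-0.87, -0.365, 0.331, 0.441], [-0.006, 0.679, 0.734, 0.807], [0.0, 0.0, 0.0, 1.0]]
side dict_keys(['pixels', 'mtx', 'cam_to_world']) [[507.8, 0.0, 275.3], [0.0, 507.8, 215.6], [0.0, 0.0, 1.0]] [[0.667, 0.631, -0.397, 0.032], [-0.745, 0.562, -0.359, -0.342], [-0.003, 0.535, 0.845, 1.221], [0.0, 0.0, 0.0, 1.0]]
```

View pics/scene0.png

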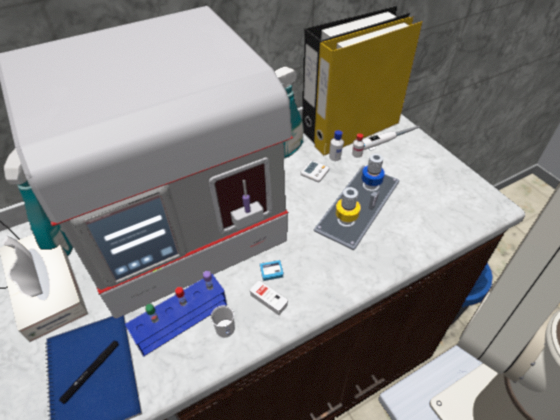

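View pics/side0.png

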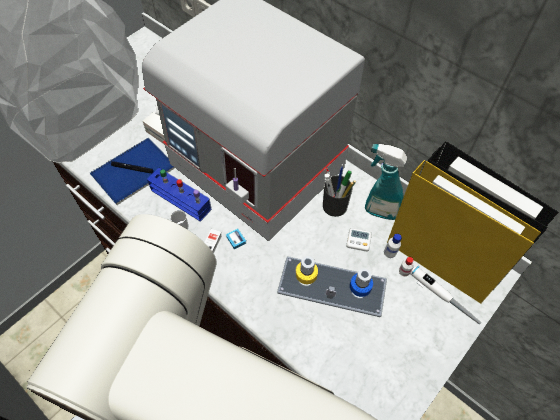

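Blue roll is on the right spindle: scene (373,177), side (361,284). Yellow is at scene (348,210), side (307,270). The plate's corners are at about (287,258), (385,272), (382,314), (278,298) in the side view, so I'll measure the plate and rolls.

```bash
cat >h.py <<'E'
import numpy as np,cv2
def ray(c,uv):
    K=c["mtx"];T=c["cam_to_world"]
    d=np.array([(uv[0]-K[0,2])/K[0,0],-(uv[1]-K[1,2])/K[1,1],-1.])
    return T[:3,3],T[:3,:3]@d
def onplane(c,uv,z):
    o,d=ray(c,uv);return o+d*(z-o[2])/d[2]
def blob(m,near=None):
    n,l,s,ce=cv2.connectedComponentsWithStats(m.astype(np.uint8))
    return [(s[i],ce[i].round(1),l==i) for i in range(1,n) if s[i,4]>25]
E
python3 - <<'E'
from h import *
for n,box in(("side",(265,240,400,325)),("scene",(305,145,410,255))):
    c=np.load(f"pics/{n}0.npz");p=c["pixels"];h=cv2.cvtColor(p,cv2.COLOR_RGB2HSV)
    H,S,V=[h[...,i].astype(int) for i in range(3)]
    R=np.zeros(H.shape,bool);R[box[1]:box[3],box[0]:box[2]]=1
    m=(V<125)&R; m|=R&(S>150)
    m=cv2.morphologyEx(m.astype(np.uint8),cv2.MORPH_OPEN,np.ones((5,5)))
    b=max(blob(m),key=lambda b:b[0][4]);
    cs=cv2.findContours(b[2].astype(np.uint8),cv2.RETR_EXTERNAL,cv2.CHAIN_APPROX_NONE)[0][0][:,0]
    W=np.array([onplane(c,q,0.014)[:2] for q in cs],np.float32)
    print(n,"plate",cv2.minAreaRect(W))
    for k,mm in(("blue",(abs(H-110)<12)&(S>170)&(V>80)&R),("yel",(abs(H-25)<8)&(S>170)&R)):
        for s,ce,_ in blob(mm): print(k,s,ce,onplane(c,ce,.055).round(3))
E
```

```text
side plate ((0.5393835306167603, -0.07871310412883759), (0.09730169922113419, 0.25665345788002014), 27.951051712036133)
blue [350 274  23  22 212] [360.  286.9] [ 0.564 -0.144  0.055]
yel [296 264  22  20 222] [306.  275.6] [ 0.498 -0.023  0.055]
scene plate ((0.5495846271514893, -0.09522850811481476), (0.0950763076543808, 0.28910526633262634), 27.729963302612305)
blue [362 167  22  18 194] [372.1 177.3] [ 0.566 -0.134  0.055]
yel [316 145   9   9  45] [320.5 147.7] [ 0.728 -0.084  0.055]
yel [337 200  23  22 281] [347.3 212.3] [ 0.501 -0.012  0.055]
```

```bash
python3 -m pendant '[0.08,-0.03,0,0,0,0,1, 0.16,-0.06,0,0,0,0,1, 0.24,-0.09,0,0,0,0,1, 0.32,-0.12,0,0,0,0,1, 0.4,-0.15,0,0,0,0,1, 0.48,-0.18,0,0,0,0,1, 0.56,-0.21,0,0,0,0,1, 0.64,-0.24,0,0,0,0,1, 0.7,-0.26,0,0,0,0,1, 0.74,-0.28,0,0,0,0,1]'
python3 -m pendant '[0.06,-0.02,0,0,0,0,1, 0.12,-0.04,0,0,0,0,1, 0.16,-0.06,0,0,0,0,1, 0.18,-0.07,0,0,0,0,1, 0.19,-0.07,0,0,0,0,1, 0.19,-0.07,0,0,0,0,1, 0.19,-0.07,0,0,0,0,1, 0.19,-0.07,0,0,0,0,1, 0.19,-0.07,0,0,0,0,1, 0.19,-0.07,0,0,0,0,1]'
python3 - <<'E'
from workcell import bot
import cv2,numpy as np
o=bot.get_obs();c=bot.camera("wrist");cv2.imwrite("pics/w1.png",c["pixels"][:,:,::-1])
np.savez("pics/w1.npz",pos=o["eef_pos"],q=o["tool_rot"],**c)
print(o['clock'],o['eef_pos'],o['tool_rot'],o['joint_pos'],c["mtx"],c["hand_eye"].round(3),[k for k in c])
E
```

```text
clock: 0.93
eef_pos: [0.4712, -0.2143, 0.2557]
tool_rot: [0.985, 0.17, 0.0, -0.0]
ft_force: [0.8, 0.3, 0.5]
grip_width: 0.0853
grasp_force: 0.0
clock: 1.77
eef_pos: [0.5458, -0.1534, 0.2566]
tool_rot: [0.986, 0.167, 0.0, 0.0]
ft_force: [0.1, 0.1, 0.1]
grip_width: 0.0856
grasp_force: 0.0
1.7667 [ 0.54578043 -0.15344177  0.25660223] [9.85910663e-01 1.67272692e-01 4.94922205e-05 8.77432837e-05] [-2.74010197e-01  3.74695349e-01  1.91924317e-01  1.38786075e+00
 -1.16269545e-04  2.53145698e+00] [[373.56518183   0.         279.28410712]
 [  0.         373.56518183 209.3538875 ]
 [  0.           0.           1.        ]] [[ 0.     0.944  0.33   0.085]
 [ 1.    -0.     0.     0.   ]
 [ 0.     0.33  -0.944 -0.118]
 [ 0.     0.     0.     1.   ]] ['pixels', 'mtx', 'hand_eye']
```

View pics/w1.png

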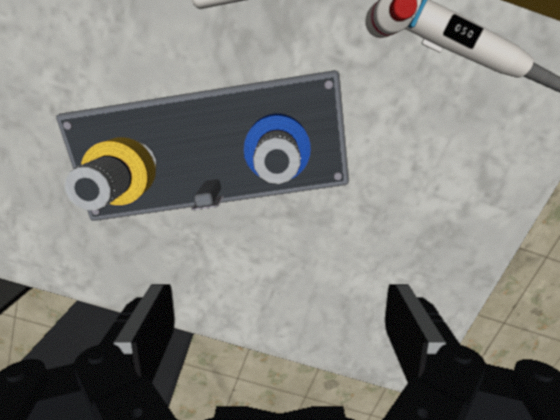

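Wrist view: blue cap's top disc is centred near (276,160), yellow cap's near (88,188), with the red-capped bottle at (400,10), clear of the fingers.

```bash
cat >>h.py <<'E'
from scipy.spatial.transform import Rotation as Ro
def wcam(f):
    w=np.load(f);T=np.eye(4);T[:3,:3]=Ro.from_quat(w["q"]).as_matrix();T[:3,3]=w["pos"]
    return {"mtx":w["mtx"],"cam_to_world":T@w["hand_eye"],"pixels":w["pixels"],"T":T}
E
python3 - <<'E'
from h import *
c=wcam("pics/w1.npz");p=c["pixels"];h=cv2.cvtColor(p,cv2.COLOR_RGB2HSV)
for nm,(u,v) in(("blue",(276,160)),("yel",(88,188))):
    R=np.zeros(h.shape[:2],bool);R[v-30:v+30,u-30:u+30]=1
    m=(h[...,2]>120)&(h[...,1]<50)&R
    b=max(blob(m),key=lambda b:b[0][4]);ct=cv2.findContours(b[2].astype(np.uint8),cv2.RETR_EXTERNAL,cv2.CHAIN_APPROX_NONE)[0][0]
    (ce,r)=cv2.minEnclosingCircle(ct);e=cv2.fitEllipse(ct)
    P=onplane(c,e[0],.112);print(nm,b[0],ce,r,e,P.round(4),"tool",(c["T"][:3,:3].T@(P-c["T"][:3,3])).round(4))
H=h[...,0].astype(int)
m=(abs(H-110)<12)&(h[...,1]>170)&(h[...,2]>60);m[:,:200]=0;m[:,360:]=0;m[:80]=0;m[240:]=0
b=max(blob(m),key=lambda b:b[0][4]);x,y,w,hh,a=b[0]
print("blue",b[0],"left/right/top edge",[onplane(c,q,.065).round(4) for q in((x+w/2,y+30),(x+w/2,y))])
E
```

```text
blue [ 254  138   46   46 1193] (276.1647644042969, 159.5691680908203) 23.76145362854004 ((276.3197021484375, 160.26181030273438), (44.730506896972656, 45.56520080566406), 103.88262939453125) [ 0.5737 -0.1417  0.112 ] tool [ 0.0302 -0.0019  0.1446]
yel [  58  158   52   60 1978] (75.67646789550781, 187.5) 34.39061737060547 ((78.9148178100586, 189.5361328125), (54.97348403930664, 60.364105224609375), 155.4593505859375) [ 0.5055 -0.0124  0.112 ] tool [ 0.0085 -0.1464  0.1446]
blue [ 245  114   65   60 1408] left/right/top edge [array([ 0.5775, -0.141 ,  0.065 ]), array([ 0.6003, -0.1331,  0.065 ])]
```

```bash
python3 -m pendant '[0.03,-0.002,0,0,0,0,1, 0.06,-0.004,0,0,0,0,1, 0.06,-0.004,0.04,0,0,0,1, 0.06,-0.004,0.09,0,0,0,1, 0.06,-0.004,0.14,0,0,0,1, 0.06,-0.004,0.19,0,0,0,1, 0.06,-0.004,0.23,0,0,0,1, 0.06,-0.004,0.26,0,0,0,1, 0.06,-0.004,0.285,0,0,0,1, 0.06,-0.004,0.305,0,0,0,1]'
python3 -m pendant '[0,0,0,0,0,0,0.8, 0,0,0,0,0,0,0.7, 0,0,0,0,0,0,0.6, 0,0,0,0,0,0,0.5, 0,0,0,0,0,0,0.45, 0,0,0,0,0,0,0.42, 0,0,0,0,0,0,0.35, 0,0,0,0,0,0,0.3, 0,0,0,0,0,0,0.2, 0,0,0,0,0,0,0.2]'

```

```text
clock: 2.65
eef_pos: [0.5733, -0.1409, 0.1025]
tool_rot: [0.986, 0.168, -0.001, -0.0]
ft_force: [0.2, -0.3, -0.1]
grip_width: 0.0852
grasp_force: 0.0
clock: 3.48
eef_pos: [0.5747, -0.1408, 0.1048]
tool_rot: [0.986, 0.168, 0.001, 0.0]
ft_force: [0.0, -0.4, 5.4]
grip_width: 0.0325
grasp_force: 59.4
```

```bash
python3 -m pendant '[0,0,-0.005,0,0,0,0.2, 0,0,-0.015,0,0,0,0.2, 0,0,-0.03,0,0,0,0.2, 0,0,-0.05,0,0,0,0.2, 0,0,-0.075,0,0,0,0.2, 0,0,-0.1,0,0,0,0.2, 0,0,-0.13,0,0,0,0.2, 0,0,-0.16,0,0,0,0.2, 0,0,-0.18,0,0,0,0.2, 0,0,-0.19,0,0,0,0.2]'

```

```text
clock: 4.32
eef_pos: [0.575, -0.1409, 0.2013]
tool_rot: [0.986, 0.168, 0.002, 0.001]
ft_force: [0.3, -0.5, 0.1]
grip_width: 0.0324
grasp_force: 59.4
```

```bash
python3 -m pendant '[-0.02,0.025,0,0,0,0,0.2, -0.06,0.07,0,0,0,0,0.2, -0.1,0.12,0,0,0,0,0.2, -0.14,0.17,0,0,0,0,0.2, -0.18,0.22,0,0,0,0,0.2, -0.22,0.27,0,0,0,0,0.2, -0.25,0.305,0,0,0,0,0.2, -0.27,0.325,0,0,0,0,0.2, -0.276,0.336,0,0,0,0,0.2, -0.276,0.336,0,0,0,0,0.2]'
python3 - <<'E'
from workcell import bot
import cv2,numpy as np
o=bot.get_obs();c=bot.camera("wrist");s=bot.camera("scene")
np.savez("pics/w2.npz",pos=o["eef_pos"],q=o["tool_rot"],**c)
cv2.imwrite("pics/w2.png",np.hstack([c["pixels"][:,80:480],s["pixels"][:,160:]])[:,:800,::-1])
print(o['clock'],o['eef_pos'])
E
```

```text
clock: 5.15
eef_pos: [0.4992, -0.3458, 0.1985]
tool_rot: [0.986, 0.167, -0.0, -0.0]
ft_force: [-0.2, -0.9, -0.8]
grip_width: 0.0324
grasp_force: 59.5
5.15 [ 0.49915129 -0.34575268  0.19850542]
```

View pics/w2.png

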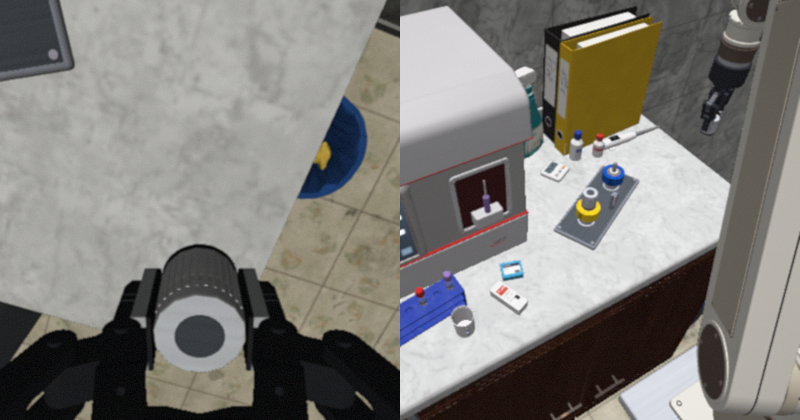

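The cap is held upright between the pads and the blue roll is still flat on its spindle with the nose bare. The bench's right edge runs from about (465,0) to (345,240) in the full wrist frame, so I'll check that the placing spot is on the bench.

```bash
python3 - <<'E'
from h import *
c=wcam("pics/w2.npz")
for q in((465,0),(405,120),(345,240),(82,302),(190,328)): print(q,onplane(c,q,0).round(3))
# cap held: top disc centre, depth from its diameter
E
```

```text
(465, 0) [ 0.678 -0.431  0.   ]
(405, 120) [ 0.583 -0.427  0.   ]
(345, 240) [ 0.467 -0.422  0.   ]
(82, 302) [ 0.32  -0.203  0.   ]
(190, 328) [ 0.325 -0.311  0.   ]
```

```bash
python3 -m pendant '[0,0,0.03,0,0,0,0.2, 0,0,0.08,0,0,0,0.2, 0,0,0.13,0,0,0,0.2, 0,0,0.18,0,0,0,0.2, 0,0,0.22,0,0,0,0.2, 0,0,0.25,0,0,0,0.2, 0,0,0.275,0,0,0,0.2, 0,0,0.29,0,0,0,0.2, 0,0,0.3,0,0,0,0.2, 0,0,0.3,0,0,0,0.2]'
python3 -m pendant '[0,0,0.003,0,0,0,0.2, 0,0,0.006,0,0,0,0.2, 0,0,0.009,0,0,0,0.2, 0,0,0.012,0,0,0,0.2, 0,0,0.014,0,0,0,0.2, 0,0,0.016,0,0,0,0.2, 0,0,0.017,0,0,0,0.2, 0,0,0.018,0,0,0,0.2, 0,0,0.018,0,0,0,0.2, 0,0,0.018,0,0,0,0.2]'
```

```text
clock: 6.08
eef_pos: [0.4996, -0.3436, 0.048]
tool_rot: [0.986, 0.169, -0.001, -0.001]
ft_force: [0.5, 0.2, -1.4]
grip_width: 0.0323
grasp_force: 59.5
clock: 6.92
eef_pos: [0.4995, -0.345, 0.0398]
tool_rot: [0.986, 0.168, -0.0, -0.0]
ft_force: [-0.7, -0.1, -1.1]
grip_width: 0.0324
grasp_force: 59.5
```

```bash
python3 -m pendant '[0,0,0.001,0,0,0,0.2, 0,0,0.002,0,0,0,0.2, 0,0,0.003,0,0,0,0.2, 0,0,0.004,0,0,0,0.2, 0,0,0.004,0,0,0,0.2, 0,0,0.004,0,0,0,0.2, 0,0,0.004,0,0,0,0.2, 0,0,0.004,0,0,0,0.2, 0,0,0.004,0,0,0,0.2, 0,0,0.004,0,0,0,0.2]'
```

```text
clock: 7.75
eef_pos: [0.4996, -0.345, 0.0378]
tool_rot: [0.986, 0.168, 0.0, 0.0]
ft_force: [-0.0, -0.1, -0.7]
grip_width: 0.0325
grasp_force: 59.5
```

```bash
python3 -m pendant '[0,0,0.001,0,0,0,0.2, 0,0,0.002,0,0,0,0.2, 0,0,0.003,0,0,0,0.2, 0,0,0.003,0,0,0,0.2, 0,0,0.003,0,0,0,0.2, 0,0,0.003,0,0,0,0.2, 0,0,0.003,0,0,0,0.2, 0,0,0.003,0,0,0,0.2, 0,0,0.003,0,0,0,0.2, 0,0,0.003,0,0,0,0.2]'
```

```text
clock: 8.58
eef_pos: [0.4996, -0.345, 0.0369]
tool_rot: [0.986, 0.168, 0.0, 0.0]
ft_force: [-1.2, 1.5, 5.5]
grip_width: 0.0326
grasp_force: 59.9
```

Contact at 5.5 N with the height as computed, so I'll release gently and rise.

```bash
python3 -m pendant '[0,0,0,0,0,0,0.4, 0,0,0,0,0,0,0.42, 0,0,0,0,0,0,0.46, 0,0,0,0,0,0,0.5, 0,0,0,0,0,0,0.56, 0,0,0,0,0,0,0.64, 0,0,0,0,0,0,0.72, 0,0,0,0,0,0,0.8, 0,0,0,0,0,0,0.9, 0,0,0,0,0,0,1]'
python3 -m pendant '[0,0,-0.01,0,0,0,1, 0,0,-0.04,0,0,0,1, 0,0,-0.09,0,0,0,1, 0,0,-0.15,0,0,0,1, 0,0,-0.22,0,0,0,1, 0,0,-0.29,0,0,0,1, 0,0,-0.35,0,0,0,1, 0,0,-0.4,0,0,0,1, 0,0,-0.44,0,0,0,1, 0,0,-0.44,0,0,0,1]'
python3 - <<'E'
from workcell import bot
import cv2,numpy as np
o=bot.get_obs();c=bot.camera("side");w=bot.camera("wrist")
np.savez("pics/side3.npz",**c)
cv2.imwrite("pics/s3.png",np.hstack([c["pixels"][200:,160:],w["pixels"][200:,80:480]])[:,:,::-1])
print(o['clock'],o['eef_pos'])
E
```

```text
clock: 9.42
eef_pos: [0.4996, -0.345, 0.0363]
tool_rot: [0.986, 0.168, 0.0, 0.0]
ft_force: [0.5, -0.6, 0.3]
grip_width: 0.0849
grasp_force: 0.0
clock: 10.25
eef_pos: [0.5014, -0.3462, 0.2626]
tool_rot: [0.986, 0.168, 0.004, 0.004]
ft_force: [1.3, 0.2, 0.7]
grip_width: 0.0856
grasp_force: 0.0
10.25 [ 0.50135964 -0.34618691  0.26255734]
```

View pics/s3.png

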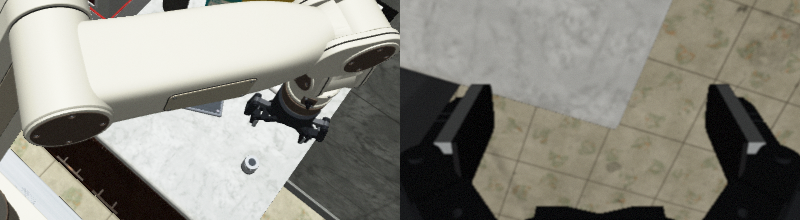

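The cap stands upright on the bench (crop pixel (248,160)). Next I'll go back over the blue roll for one last measurement.

```bash
python3 -m pendant '[0.02,-0.03,0,0,0,0,1, 0.05,-0.08,0,0,0,0,1, 0.08,-0.13,0,0,0,0,1, 0.11,-0.18,0,0,0,0,1, 0.14,-0.23,0,0,0,0,1, 0.17,-0.27,0,0,0,0,1, 0.19,-0.31,0,0,0,0,1, 0.21,-0.335,0,0,0,0,1, 0.21,-0.335,0,0,0,0,1, 0.21,-0.335,0,0,0,0,1]'
python3 - <<'E'
from workcell import bot
from h import *
o=bot.get_obs();c=bot.camera("wrist");cv2.imwrite("pics/w4.png",c["pixels"][:,:,::-1])
np.savez("pics/w4.npz",pos=o["eef_pos"],q=o["tool_rot"],**c)
print(o["eef_pos"],o["tool_rot"])
c=wcam("pics/w4.npz");h=cv2.cvtColor(c["pixels"],cv2.COLOR_RGB2HSV);H=h[...,0].astype(int)
m=(abs(H-110)<12)&(h[...,1]>150)&(h[...,2]>60)
for b in blob(m):
  if b[0][4]>500:
    ct=cv2.findContours(b[2].astype(np.uint8),0,cv2.CHAIN_APPROX_NONE)[0][0][:,0]
    P=np.array([onplane(c,q,.065)[:2] for q in ct],np.float32)
    t=(P-c["T"][:2,3])@c["T"][:2,:2]; print(b[0],"tool x",t[:,0].max(),t[:,0].min(),"y",t[:,1].min(),t[:,1].max())
    far=t[:,0].max()-.0275; print("centre tool",far,(t[:,1].min()+t[:,1].max())/2)
E
```

```text
clock: 11.18
eef_pos: [0.5425, -0.1512, 0.2547]
tool_rot: [0.986, 0.169, -0.001, -0.0]
ft_force: [0.5, 0.3, 0.2]
grip_width: 0.0849
grasp_force: 0.0
[ 0.54249033 -0.15117664  0.25465614] [ 9.85610134e-01  1.69027280e-01 -1.48703047e-03 -4.81047784e-04]
[ 248  110   67   69 2371] tool x 0.060960607084218965 0.005045059281122286 y -0.02600984684994285 0.02864248394099908
centre tool 0.03346060708421897 0.001316318545528116
```

View pics/w4.png

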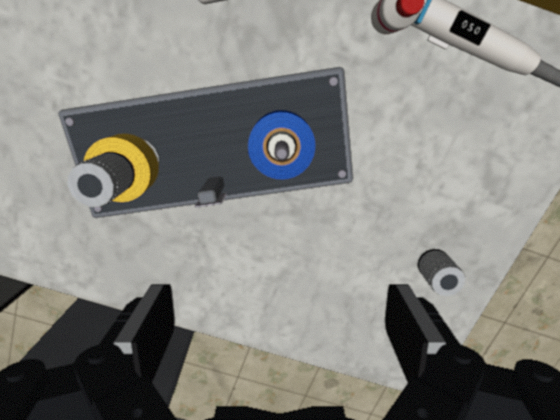

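The blue roll is flat at (281,145) with its nose bare, and the removed cap stands upright at (440,270). Roll centre is tool (+33, +1) mm; descending.

```bash
python3 -m pendant '[0.03,0.002,0,0,0,0,1, 0.066,0.002,0,0,0,0,1, 0.066,0.002,0.05,0,0,0,1, 0.066,0.002,0.11,0,0,0,1, 0.066,0.002,0.17,0,0,0,1, 0.066,0.002,0.22,0,0,0,1, 0.066,0.002,0.25,0,0,0,1, 0.066,0.002,0.27,0,0,0,1, 0.066,0.002,0.28,0,0,0,1, 0.066,0.002,0.28,0,0,0,1]'
python3 -m pendant '[0,0,0.02,0,0,0,1, 0,0,0.04,0,0,0,1, 0,0,0.06,0,0,0,1, 0,0,0.08,0,0,0,1, 0,0,0.095,0,0,0,1, 0,0,0.105,0,0,0,1, 0,0,0.112,0,0,0,1, 0,0,0.116,0,0,0,1, 0,0,0.116,0,0,0,1, 0,0,0.116,0,0,0,1]'
```

```text
clock: 12.07
eef_pos: [0.5738, -0.1428, 0.1152]
tool_rot: [0.986, 0.167, -0.001, -0.0]
ft_force: [-0.5, 0.2, 0.8]
grip_width: 0.0853
grasp_force: 0.0
clock: 12.9
eef_pos: [0.5748, -0.1422, 0.0585]
tool_rot: [0.986, 0.168, 0.0, 0.0]
ft_force: [-0.3, 0.4, 1.3]
grip_width: 0.0853
grasp_force: 0.0
```

```bash
python3 -m pendant '[0,0,0.003,0,0,0,1, 0,0,0.006,0,0,0,0.9, 0,0,0.006,0,0,0,0.8, 0,0,0.006,0,0,0,0.74, 0,0,0.006,0,0,0,0.7, 0,0,0.006,0,0,0,0.67, 0,0,0.006,0,0,0,0.64, 0,0,0.006,0,0,0,0.6, 0,0,0.006,0,0,0,0.55, 0,0,0.006,0,0,0,0.45]'
python3 -m pendant '[0,0,0,0,0,0,0.45, 0,0,0,0,0,0,0.45, 0,0,0,0,0,0,0.45, 0,0,0,0,0,0,0.45, 0,0,-0.002,0,0,0,0.45, 0,0,-0.004,0,0,0,0.45, 0,0,-0.007,0,0,0,0.45, 0,0,-0.01,0,0,0,0.45, 0,0,-0.015,0,0,0,0.45, 0,0,-0.02,0,0,0,0.45]'
```

```text
clock: 13.73
eef_pos: [0.5748, -0.1421, 0.056]
tool_rot: [0.986, 0.168, 0.0, 0.0]
ft_force: [-1.3, 1.1, 5.3]
grip_width: 0.0542
grasp_force: 62.5
clock: 14.57
eef_pos: [0.5744, -0.1421, 0.0653]
tool_rot: [0.986, 0.168, -0.0, -0.0]
ft_force: [-0.5, -0.2, -0.5]
grip_width: 0.0542
grasp_force: 63.0
```

```bash
python3 -m pendant '[0,0,-0.01,0,0,0,0.45, 0,0,-0.03,0,0,0,0.45, 0,0,-0.055,0,0,0,0.45, 0,0,-0.08,0,0,0,0.45, 0,0,-0.11,0,0,0,0.45, 0,0,-0.14,0,0,0,0.45, 0,0,-0.17,0,0,0,0.45, 0,0,-0.19,0,0,0,0.45, 0,0,-0.2,0,0,0,0.45, 0,0,-0.2,0,0,0,0.45]'
python3 - <<'E'
from workcell import bot
import cv2,numpy as np
o=bot.get_obs();w=bot.camera("wrist");s=bot.camera("scene")
cv2.imwrite("pics/w5.png",np.hstack([w["pixels"][:,80:480],s["pixels"][:,160:]])[:,:,::-1])
print(o['eef_pos'],o['ft_force'],o['ft_torque'])
E
```

```text
clock: 15.4
eef_pos: [0.5755, -0.1423, 0.1672]
tool_rot: [0.986, 0.168, 0.001, 0.001]
ft_force: [0.6, -0.1, -1.4]
grip_width: 0.054
grasp_force: 63.0
[ 0.57545931 -0.14233051  0.16717241] [ 0.61630244 -0.11920735 -1.3599302 ] [-0.00598914 -0.03343842  0.00763572]
```

View pics/w5.png

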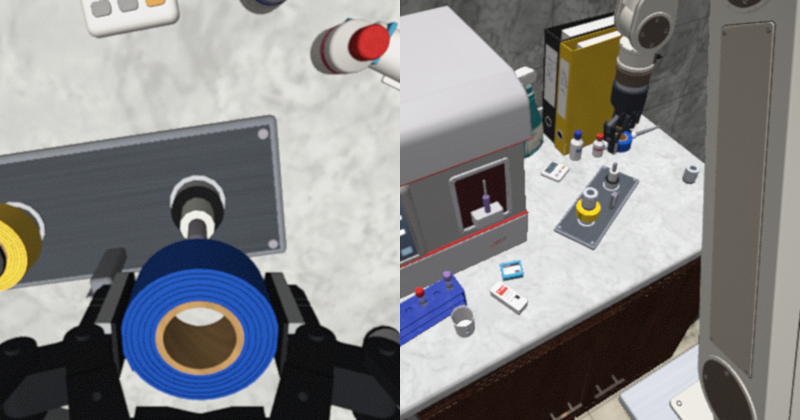

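The roll is level in the grip and clear of the bare spindle, the yellow roll and its cap are untouched, and the removed cap is still standing at (691,173). Now carrying it clear.

```bash
python3 -m pendant '[-0.01,0.002,0,0,0,0,0.45, -0.03,0.007,0,0,0,0,0.45, -0.06,0.013,0,0,0,0,0.45, -0.1,0.022,0,0,0,0,0.45, -0.14,0.031,0,0,0,0,0.45, -0.18,0.04,0,0,0,0,0.45, -0.22,0.049,0,0,0,0,0.45, -0.26,0.057,0,0,0,0,0.45, -0.3,0.066,0,0,0,0,0.45, -0.33,0.073,0,0,0,0,0.45]'
python3 -m pendant '[-0.03,0.006,0.002,0,0,0,0.45, -0.05,0.011,0.004,0,0,0,0.45, -0.065,0.014,0.006,0,0,0,0.45, -0.07,0.015,0.006,0,0,0,0.45, -0.07,0.015,0.006,0,0,0,0.45, -0.07,0.015,0.006,0,0,0,0.45, -0.07,0.015,0.006,0,0,0,0.45, -0.07,0.015,0.006,0,0,0,0.45, -0.07,0.015,0.006,0,0,0,0.45, -0.07,0.015,0.006,0,0,0,0.45]'
python3 -m pendant '[0,0,0,0,0,0,0.45, 0,0,0,0,0,0,0.45, 0,0,0,0,0,0,0.45, 0,0,0,0,0,0,0.45, 0,0,0,0,0,0,0.45, 0,0,0,0,0,0,0.45, 0,0,0,0,0,0,0.45, 0,0,0,0,0,0,0.45, 0,0,0,0,0,0,0.45, 0,0,0,0,0,0,0.45]'
python3 - <<'E'
from workcell import bot
import cv2,numpy as np
o=bot.get_obs();w=bot.camera("wrist");s=bot.camera("scene")
cv2.imwrite("pics/w6.png",np.hstack([w["pixels"][:,80:480],s["pixels"][:,160:]])[:,:,::-1])
print(o['eef_pos'],np.abs(o['joint_vel']).max())
E
```

```text
clock: 16.33
eef_pos: [0.4281, -0.2318, 0.1645]
tool_rot: [0.986, 0.168, -0.001, -0.001]
ft_force: [0.0, -0.2, -0.9]
grip_width: 0.0541
grasp_force: 63.0
clock: 17.17
eef_pos: [0.4008, -0.2497, 0.1623]
tool_rot: [0.986, 0.168, 0.0, 0.0]
ft_force: [-0.1, 0.3, -0.0]
grip_width: 0.0543
grasp_force: 63.0
clock: 18.0
eef_pos: [0.4004, -0.2499, 0.1623]
tool_rot: [0.986, 0.168, 0.0, 0.0]
ft_force: [0.1, 0.5, -0.2]
grip_width: 0.0542
grasp_force: 63.0
[ 0.40044451 -0.24992686  0.16233122] 0.0013071710747259578
```

View pics/w6.png

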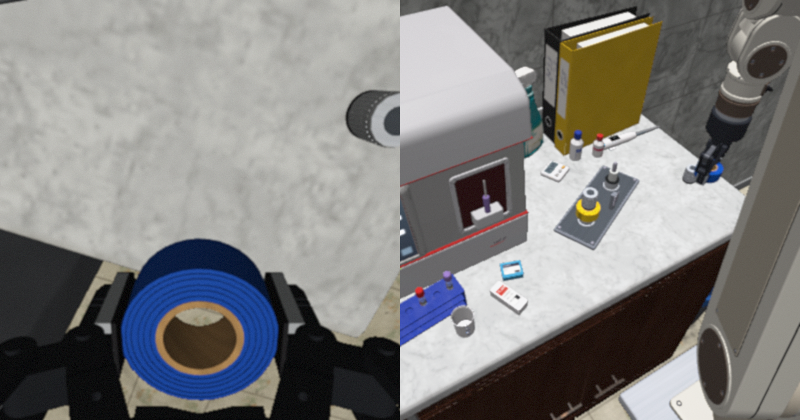

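The roll is held level and still with its centre about 0.159 m up and clear of the stand. The cap stands on the bench and everything else is as it was.

```bash
python3 -c "
from workcell import bot
print(bot.job_done())"
```

```text
the job is handed in; nothing more can be done
None
```

The job is handed in: the blue roll is held level and still about 16 cm above the bench, clear of the stand; its keeper cap stands upright on the bare bench, and I saw nothing else moved (18 s used of 58 s).

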